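# Build up a friction clutch in the lever press

## Robot

A 6-joint arm with a two-finger parallel gripper is mounted at the origin on the work surface. World frame = base frame: x ahead of the robot, y to its left, z up, the work surface at z = 0. Lengths are in m, angles in rad, forces in N, time in s.
With the tool pointing down it reaches from about 0.3 to 0.875 m from the base axis. Payload 6.4 kg.
Tool frame: the origin (TCP) lies midway between the tips of the shut fingers; the grasp point (between the pads) lies 19 mm behind it; z points along the fingers, y is the line along which they close (so a half turn about z gives the same grasp; the last joint's range is limited). The gripper opens to 88 mm and grips with 3 to 60 N. Pads are 18 mm wide; open, the fingers measure 123 mm over their backs; the gripper's body (75 mm by 187 mm) begins 45 mm behind the grasp point.
Start: joints at [-1.462, 0.181, 1.607, -0, 1.354, -0.206], TCP at [0.178, -0.547, 0.239] pointing down, gripper open.
Joint ranges: [-2.99, 2.99], [-0.89, 2.07], [0.3, 2.58], [-1.14, 4.28], [0, 2.63], [-3.12, 3.12]. Speed limits (rad/s): [2.57, 2.57, 3.01, 3.14, 3.14, 3.14].

## Interface

Orientations are given as a unit quaternion [x, y, z, w].
In Python, from rig import * gives the robot as it stands.
- The arm moves only by the shell command python3 -m pendant 'ROWS' [OPENING] [FORCE]. ROWS is JSON, a list that holds one entry, the list of rows, each a list of 4 numbers: the shift along the world's x, y, z in mm, then the turn about the world's z in degrees. A call has 1 to 20 rows; each row is the pose to reach, as a shift and turn from the pose commanded when the call began; what a row does not reach only later rows make up. A row lasts 1/8 s, in which the tool goes at most 62.5 mm and 10.7 degrees, less where a joint would pass 70% of its speed; a pose out of reach is approached as far as the arm can. A call with a gripper value outside its range is refused whole. OPENING is the opening, from 0 (shut) to 1 (fully open), set as the call begins (- or left out, the last holds). The fingers move at their own pace and stop on an object; FORCE is the grip in N (left out, the last holds). Time passes only in rows, so rows that repeat a pose let the fingers close. It gives the time, the measured TCP pose, the force, the opening and the grip force at its end, in the units of the state.
- get_state(): the state, without advancing time (a new reading comes with each control period).
- capture(name): name is "scene" or "top" or "wrist"; returns (picture, depth): 480x640x3 uint8, red, green, blue; 480x640 float32, m along the optical axis (not along the pixel's ray), 0 where there is no reading.
- camera_params(name): a dict with "fx", "fy", "cx", "cy" (pixels), "xyz" and "orientation" of the camera in the world. Camera axes: x right, y down, z forward; pixel columns grow to the right and rows downward; lengths in m; the calibration is good to about 2 mm. The wrist camera is an equidistant fisheye: a pixel r from the principal point sees the ray r / f radians off the axis. A picture is of the moment at which its call begins: read the wrist's pose just before it. camera_params takes no time and is no camera call; for the wrist camera it gives the pose at the moment of the call.
- finish_job(): hands the job in; it is judged then, once.
Trained networks look in the newest picture that a camera, given by its name, has taken for a name from the list of things; names that differ only in an ending like _2 or _b are one class to them, and where a whole thing is asked for, a point or a joint stands for the part that bears it (a point fixed in the world has none). Each returns a list of dicts, best first, with "p" (0 to 1); they miss things now and then, are a little off and sometimes report something else, mostly with a low value. They report only what shows in the picture. A call takes as long as a camera call. They do not tell look-alikes from the thing itself.
- regions_of(camera, label): "pixels" (480x640 bool, what is visible of it) and "box" ([left, top, right, bottom] in pixels, round what is visible of it).
The state is a dict: "t": time; "joint_positions": joint angles; "dq": joint speeds; "effort": joint torques, N m; "ee_pos": TCP position; "tcp_rot": TCP orientation; "wrist_force": force on the tool from outside, world axes, zero at the start; "wrist_torque": the same for the moment, N m; "finger_gap": finger opening in m; "gripper_force": force on a finger pad.
Only numpy, scipy, OpenCV 4.12 (cv2) and the standard library are available. Lean on these libraries where they do the work, as an engineer would, in place of code of your own. Each camera call takes 0.05 s, during which the arm holds its last target. There are 200 camera calls.

## Task

Assemble the friction clutch standing in the lever press: drop every friction button laid out on the mat fully home into a pocket of its own in the drive plate (there are 4 to 6 of them, which sets the slip torque; any pockets will do and the rest stay empty). Then slide the pressure plate, collar up, over the stub shaft until it sits flat on the shoulder, swing the press lever right down to its stop to bed the clutch on its spring, and let it come all the way back up. If anything is knocked out of place put it right, and leave the other things on the bench where they are.

Things in the scene. Friction and masses are not known exactly. Their poses are not given: they have to be found in the camera images.
- press: Hand lever press, fixed to the bench: green cast bed 180 x 340 mm, 22 mm thick, with two hinge cheeks (up to 135 mm above the bench) at its +y end. Origin: on the bench surface, on the vertical axis of the clutch that stands in the press; the bed reaches from y = -110 to +230 mm. x runs along the lever's hinge pin, z up. Position and yaw vary.
- lever (a joint): Sprung press lever. 0: at rest, raised, leaning 15 degrees back from the clutch. Grows as it swings down over the clutch, right-handed about the press's x axis, to 1.833 rad, its stop: arm level along the press's -y. Springs back by itself. Takes 3 to 8 N at the handle, up to 14 N more in the last 0.03 rad. Its pad, 42 mm wide, is 160 mm from the hinge.
- lever_grip (a point): Point on the axis of the black round handle at the free end of the lever (26 mm diameter, 66 mm long, lying along the lever), 22 mm short of its end and 220 mm from the hinge axis (324 mm above the bench at rest, 112 mm when the lever is down).
- lever_hinge (a point): Middle of the lever's hinge pin: 160 mm along the press's +y from its origin, 112 mm above the bench.
- clutch (a joint): How far the clutch drive plate is pressed down against the cup spring under it, m: 0 free, 0.007 at most. It takes 5 to 8 N to start and 2.5 N per mm. The lever at its stop, with the pressure plate home, presses it down about 0.005.
- bore1 (a point): Centre of the mouth of pocket 1 of the clutch drive plate, a steel disc of 150 mm diameter whose top is 58 mm above the bench. Six equal round blind pockets, 28.5 mm diameter, 11 mm deep, lie on a circle of 50 mm radius round the shaft, 60 degrees apart, pocket 1 on the press's +x. z points up.
- bore2 (a point): Centre of the mouth of pocket 2 of the clutch drive plate, a steel disc of 150 mm diameter whose top is 58 mm above the bench. Like bore1.
- bore3 (a point): Centre of the mouth of pocket 3 of the clutch drive plate, a steel disc of 150 mm diameter whose top is 58 mm above the bench. Like bore1.
- bore4 (a point): Centre of the mouth of pocket 4 of the clutch drive plate, a steel disc of 150 mm diameter whose top is 58 mm above the bench. Like bore1.
- bore5 (a point): Centre of the mouth of pocket 5 of the clutch drive plate, a steel disc of 150 mm diameter whose top is 58 mm above the bench. Like bore1.
- bore6 (a point): Centre of the mouth of pocket 6 of the clutch drive plate, a steel disc of 150 mm diameter whose top is 58 mm above the bench. Like bore1.
- seat (a point): Centre of the top of the clutch's shoulder, 48 mm diameter, 4 mm above the drive plate's top (62 mm above the bench): the pressure plate's underside rests here, 1 mm over the seated buttons. z points up. From it the stub shaft rises 24 mm more (to 86 mm above the bench): 28 mm diameter, its top 4 mm tapered to 23 mm.
- button1: Friction button: bronze-coloured round puck, 26 mm diameter, 14 mm high, both ends alike with 1.5 mm chamfers. Origin at its middle, z along its axis. 50 g. In its pocket it stands 3 mm proud (origin 4 mm below the mouth). May be absent: 4 to 6 are laid out, flat on a thin fixed black rubber mat (210 x 135 x 3 mm), about 65 mm apart.
- button2: Friction button, like button1. May be absent.
- button3: Friction button, like button1. May be absent.
- button4: Friction button, like button1. May be absent.
- button5: Friction button, like button1. May be absent.
- button6: Friction button, like button1. May be absent.
- pressure_plate: Pressure plate: aluminium disc 132 mm diameter, 8 mm thick, with a collar on top, 48 mm outside diameter, rising 20 mm above the disc; a bore of 31 mm diameter goes right through. Origin at the centre of its underside, z up through the collar. About 0.4 kg. Lies collar up.
- wrench: Open-ended spanner, 180 mm long, lying on the bench; not part of the job.
- locknut: Round dark steel lock nut, 42 mm diameter, 12 mm high; not part of this job.
- grease_tin: Tin of grease, 74 mm diameter, 65 mm high; not part of the job.
- hammer: Hammer, 260 mm long; not part of the job.
- screwdriver: Screwdriver with black handle, 200 mm long; not part of the job.
Things that resemble listed ones, but are neither listed nor needed, are in the scene too. Of the things like the pressure_plate, leave any that is yellow; of the rest the larger one is meant.

How it is judged:
On the way, in this order (a step that is already met when the one before it is completed fails the run):
1. every button present lies home in a pocket (((horizontal distance between button1 and bore1 below 0.004 m and z of button1 in the frame of bore1 below -0.002 m) or (horizontal distance between button1 and bore2 below 0.004 m and z of button1 in the frame of bore2 below -0.002 m) or (horizontal distance between button1 and bore3 below 0.004 m and z of button1 in the frame of bore3 below -0.002 m) or (horizontal distance between button1 and bore4 below 0.004 m and z of button1 in the frame of bore4 below -0.002 m) or (horizontal distance between button1 and bore5 below 0.004 m and z of button1 in the frame of bore5 below -0.002 m) or (horizontal distance between button1 and bore6 below 0.004 m and z of button1 in the frame of bore6 below -0.002 m)) and ((horizontal distance between button2 and bore1 below 0.004 m and z of button2 in the frame of bore1 below -0.002 m) or (horizontal distance between button2 and bore2 below 0.004 m and z of button2 in the frame of bore2 below -0.002 m) or (horizontal distance between button2 and bore3 below 0.004 m and z of button2 in the frame of bore3 below -0.002 m) or (horizontal distance between button2 and bore4 below 0.004 m and z of button2 in the frame of bore4 below -0.002 m) or (horizontal distance between button2 and bore5 below 0.004 m and z of button2 in the frame of bore5 below -0.002 m) or (horizontal distance between button2 and bore6 below 0.004 m and z of button2 in the frame of bore6 below -0.002 m)) and ((horizontal distance between button3 and bore1 below 0.004 m and z of button3 in the frame of bore1 below -0.002 m) or (horizontal distance between button3 and bore2 below 0.004 m and z of button3 in the frame of bore2 below -0.002 m) or (horizontal distance between button3 and bore3 below 0.004 m and z of button3 in the frame of bore3 below -0.002 m) or (horizontal distance between button3 and bore4 below 0.004 m and z of button3 in the frame of bore4 below -0.002 m) or (horizontal distance between button3 and bore5 below 0.004 m and z of button3 in the frame of bore5 below -0.002 m) or (horizontal distance between button3 and bore6 below 0.004 m and z of button3 in the frame of bore6 below -0.002 m)) and ((horizontal distance between button4 and bore1 below 0.004 m and z of button4 in the frame of bore1 below -0.002 m) or (horizontal distance between button4 and bore2 below 0.004 m and z of button4 in the frame of bore2 below -0.002 m) or (horizontal distance between button4 and bore3 below 0.004 m and z of button4 in the frame of bore3 below -0.002 m) or (horizontal distance between button4 and bore4 below 0.004 m and z of button4 in the frame of bore4 below -0.002 m) or (horizontal distance between button4 and bore5 below 0.004 m and z of button4 in the frame of bore5 below -0.002 m) or (horizontal distance between button4 and bore6 below 0.004 m and z of button4 in the frame of bore6 below -0.002 m)) and ((horizontal distance between button5 and bore1 below 0.004 m and z of button5 in the frame of bore1 below -0.002 m) or (horizontal distance between button5 and bore2 below 0.004 m and z of button5 in the frame of bore2 below -0.002 m) or (horizontal distance between button5 and bore3 below 0.004 m and z of button5 in the frame of bore3 below -0.002 m) or (horizontal distance between button5 and bore4 below 0.004 m and z of button5 in the frame of bore4 below -0.002 m) or (horizontal distance between button5 and bore5 below 0.004 m and z of button5 in the frame of bore5 below -0.002 m) or (horizontal distance between button5 and bore6 below 0.004 m and z of button5 in the frame of bore6 below -0.002 m)) and ((horizontal distance between button6 and bore1 below 0.004 m and z of button6 in the frame of bore1 below -0.002 m) or (horizontal distance between button6 and bore2 below 0.004 m and z of button6 in the frame of bore2 below -0.002 m) or (horizontal distance between button6 and bore3 below 0.004 m and z of button6 in the frame of bore3 below -0.002 m) or (horizontal distance between button6 and bore4 below 0.004 m and z of button6 in the frame of bore4 below -0.002 m) or (horizontal distance between button6 and bore5 below 0.004 m and z of button6 in the frame of bore5 below -0.002 m) or (horizontal distance between button6 and bore6 below 0.004 m and z of button6 in the frame of bore6 below -0.002 m))), for 0.2 s.
2. the pressure plate sits flat on the shoulder, over the shaft (horizontal distance between pressure_plate and seat below 0.004 m and z of pressure_plate in the frame of seat below 0.003 m and angle between pressure_plate's own z axis and vertical below 0.06 rad), for 0.2 s.
3. the lever is down at its stop and the clutch, with its plate, is pressed down on its spring (all of step 2 and value of joint lever above 1.79 rad and value of joint clutch above 0.002 m), for 0.1 s.
4. the lever is back up (value of joint lever below 0.1 rad), for 0.2 s.
At the end, for the whole second after the job is handed in: Every button present is in a pocket (within 4 mm of its axis, middle 2 mm or more below the mouth); the pressure plate is on the shoulder (4 mm of the axis, 3 mm of height, 0.06 rad of level); the lever is up (below 0.1 rad), the clutch pressed down less than 1.5 mm, all at rest (all of step 1 and all of step 2 and value of joint lever below 0.1 rad and value of joint clutch below 0.0015 m and linear speed of each of pressure_plate, button1, button2, button3, button4, button5, button6 below 0.02 m/s); the robot touches nothing.
It fails at once if the wrench is shoved more than 40 mm (distance of wrench from where it was at the start of the episode above 0.04 m).
It fails at once if the locknut is shoved more than 40 mm (distance of locknut from where it was at the start of the episode above 0.04 m).
It fails at once if the grease tin is shoved more than 40 mm (distance of grease_tin from where it was at the start of the episode above 0.04 m).
It fails at once if the hammer is shoved more than 40 mm (distance of hammer from where it was at the start of the episode above 0.04 m).
It fails at once if the screwdriver is shoved more than 40 mm (distance of screwdriver from where it was at the start of the episode above 0.04 m).
Of button1, button2, button3, button4, button5, button6 only 4 to 6 are there at a start; the rules pass over those that are not, and their reading is None.
At some moment in a run one of button1, button2, button3, button4, button5, button6, pressure_plate may be knocked a few centimetres aside while the robot is not near it.
Once in a run the grip may slacken for a moment while it holds something.
It also fails if it takes over 208 s, if anything falls off the work surface, if the arm or the gripper's body presses on something with over 40 N, if the wrist force passes 120 N, or if a joint passes its speed limit or range.

## Working session

There is one attempt and no reset: what is moved stays moved. The work goes in short steps, Python scripts to look and compute and a shell command to move; the robot and the scene stay as the last step left them, time stands still between calls to the robot, and variables do not carry over. Pictures are saved under pics/ and viewed, at most 14 in all, crops included, and the job is handed in when it is done.

```bash
ls; mkdir -p pics; cat > h.py <<'E'
from rig import *
import numpy as np, cv2
from scipy.spatial.transform import Rotation as R
def world(cam,pts,depth,P=None):
    """pts Nx2 (u,v) -> world via depth (pinhole or fisheye)"""
    P=P or camera_params(cam); pts=np.atleast_2d(pts)
    u,v=pts[:,0],pts[:,1]; d=depth[np.round(v).astype(int),np.round(u).astype(int)]
    return ray(cam,pts,P,d)
def ray(cam,pts,P,d):
    x=(pts[:,0]-P['cx'])/P['fx']; y=(pts[:,1]-P['cy'])/P['fy']
    if cam=='wrist':
        r=np.hypot(x,y)+1e-9; s=np.tan(r)/r; x,y=x*s,y*s
    c=np.stack([x*d,y*d,d],1)
    return R.from_quat(P['orientation']).apply(c)+P['xyz']
def onplane(cam,pts,z,P=None):
    P=P or camera_params(cam); pts=np.atleast_2d(pts).astype(float)
    q=ray(cam,pts,P,np.ones(len(pts))); o=np.array(P['xyz']); k=(z-o[2])/(q[:,2]-o[2])
    return o+(q-o)*k[:,None]
def save(name,img): cv2.imwrite('pics/'+name,img[...,::-1])
E
python3 - <<'E'
from h import *
for c in('top','scene'):
    im,d=capture(c); save(c+'1.png',im); P=camera_params(c); print(c,P)
    np.savez(c+'1.npz',im=im,d=d)
    for l in('button1','pressure_plate','lever','clutch','press','lever_grip','wrench','locknut','grease_tin','hammer','screwdriver'):
        for r in regions_of(c,l):
            if r['p']<.3: continue
            v,u=np.nonzero(r['pixels']); 
            w=world(c,np.stack([u,v],1),d); w=w[d[v,u]>0]
            print(l,round(r['p'],2),np.round(r['box']),len(u),np.round(np.median(w,0),3),np.round(w.max(0)-w.min(0),3))
print(get_state())
E
```

```text
pics
top {'fx': 522.5672534391775, 'fy': 522.5672534391775, 'cx': 320.67633902329544, 'cy': 238.75845212760672, 'xyz': array([ 0.33978943, -0.03827141,  1.43030616]), 'orientation': array([-0.70425229,  0.70477688, -0.05258372,  0.0674775 ])}
button1 0.64 [364. 285. 370. 296.] 80 [ 0.444 -0.128  0.018] [0.025 0.023 0.023]
button1 0.57 [380. 238. 390. 246.] 73 [ 0.577 -0.182  0.018] [0.025 0.025 0.016]
button1 0.47 [356. 242. 362. 251.] 45 [ 0.564 -0.11   0.018] [0.018 0.017 0.011]
button1 0.43 [384. 283. 394. 293.] 75 [ 0.45  -0.19   0.017] [0.022 0.025 0.018]
button1 0.37 [357. 263. 367. 273.] 72 [ 0.504 -0.121  0.018] [0.024 0.022 0.022]
pressure_plate 0.72 [355. 318. 403. 365.] 1712 [ 0.312 -0.166  0.009] [0.126 0.134 0.766]
pressure_plate 0.72 [166. 313. 235. 354.] 463 [0.312 0.286 0.021] [0.105 0.177 0.039]
pressure_plate 0.59 [433. 331. 466. 365.] 950 [ 0.292 -0.351  0.007] [0.091 0.094 0.032]
pressure_plate 0.56 [432. 255. 482. 305.] 1783 [ 0.475 -0.369  0.009] [0.131 0.132 0.043]
lever 0.95 [158. 215. 224. 250.] 1010 [0.559 0.279 0.263] [0.111 0.215 0.358]
lever 0.52 [253. 22
[... 2688 characters left out ...]
t': 1.2, 'joint_positions': array([-1.46229529e+00,  1.80788975e-01,  1.60700155e+00,  1.52030595e-06,
        1.35380782e+00, -2.06315937e-01]), 'dq': array([ 0.00023211,  0.00145093, -0.00044636, -0.00151938,  0.00040767,
        0.00125381]), 'effort': array([-3.80668553e-05, -4.33838224e+01, -3.42174053e+01,  7.02104461e-02,
        3.08030122e-02, -2.30510625e-05]), 'ee_pos': array([ 0.17805409, -0.54674979,  0.23871991]), 'tcp_rot': array([ 9.87636869e-01,  1.56759100e-01,  8.80666225e-07, -2.80817825e-06]), 'wrist_force': array([-0.42963473,  0.16327624,  0.77499166]), 'wrist_torque': array([0.04592172, 0.00094287, 0.04869299]), 'gripper_force': 0.0, 'finger_gap': 0.08804435630282866}
```

```bash
python3 - <<'E'
from h import *
a=np.load('top1.npz')['im']; save('topcrop.png',cv2.resize(a[140:390,140:520],None,fx=2.1,fy=2.1,interpolation=cv2.INTER_CUBIC))
E
```

```text
(no output)
```

View pics/topcrop.png

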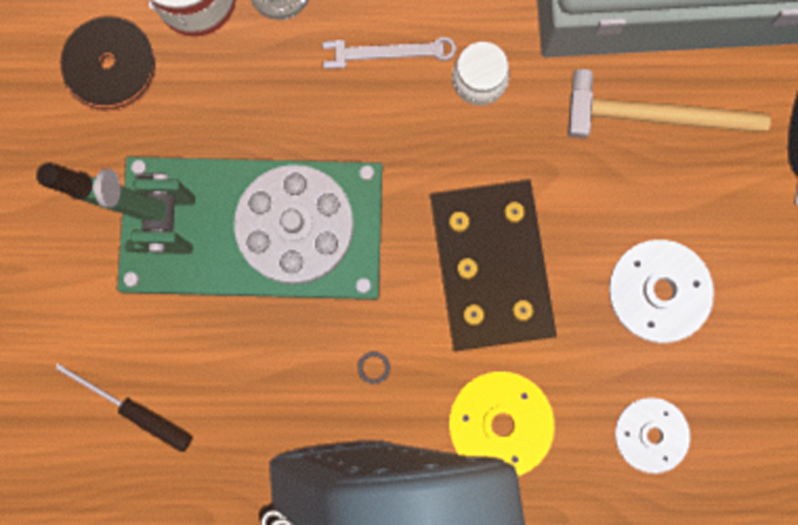

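View pics/scene1.png

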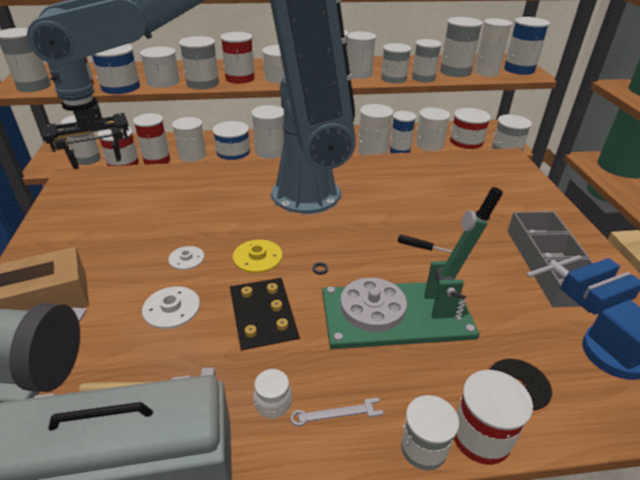

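Five buttons are on the mat (crop ≈ (459,221), (514,211), (467,268), (474,314), (522,310)). There are three candidate plates: yellow at (502,425), which must be left, small white at (652,435), and large white at (662,290). The large white one is meant, because it is the larger of the non-yellow plates. Next I'll look from the wrist camera.

```bash
python3 -m pendant '[[[40,50,10,0],[80,100,20,-5],[120,150,30,-10],[160,200,40,-15],[200,250,50,-18],[240,300,60,-18],[280,350,60,-18],[320,397,60,-18],[320,397,60,-18],[320,397,60,-18]]]' 1 20
python3 - <<'E'
from h import *
P=camera_params('wrist'); print(P); im,d=capture('wrist'); save('w1.png',im); np.savez('w1.npz',im=im,d=d)
s=get_state();print(s['ee_pos'],s['tcp_rot'],s['t'])
for l in('button1','clutch','pressure_plate'):
  for r in regions_of('wrist',l):
    if r['p']<.3: continue
    v,u=np.nonzero(r['pixels']); w=world('wrist',np.stack([u,v],1),d,P); w=w[d[v,u]>0]
    print(l,round(r['p'],2),np.round(r['box']),len(u),np.round(np.median(w,0),3),np.round(w.max(0)-w.min(0),3))
E
```

```text
t: 2.45
ee_pos: [0.4982, -0.1493, 0.2985]
tcp_rot: [1.0, 0.001, -0.0, 0.0]
wrist_force: [0.4, -0.9, -0.5]
finger_gap: 0.0878
gripper_force: 0.0
{'fx': 371.64829954431775, 'fy': 371.64829954431775, 'cx': 311.9025008380368, 'cy': 242.17757503635735, 'xyz': array([ 0.57501864, -0.14853828,  0.44460498]), 'orientation': array([ 0.69976407, -0.6980564 , -0.10672223,  0.10797164])}
[ 0.49766321 -0.15020569  0.2985016 ] [ 9.99999780e-01  5.26439618e-04 -3.76131359e-04  1.46693354e-04] 2.5
button1 0.97 [330. 118. 352. 144.] 424 [ 0.574 -0.182  0.017] [0.026 0.027 0.018]
button1 0.92 [277. 178. 300. 205.] 403 [ 0.502 -0.12   0.017] [0.024 0.026 0.018]
button1 0.84 [268. 131. 291. 153.] 425 [ 0.561 -0.111  0.017] [0.026 0.027 0.018]
button1 0.73 [284. 232. 308. 255.] 364 [ 0.443 -0.128  0.017] [0.026 0.024 0.017]
button1 0.72 [338. 228. 357. 247.] 345 [ 0.447 -0.19   0.017] [0.024 0.024 0.013]
button1 0.41 [ 50.  95. 161. 222.] 11010 [0.555 0.089 0.058] [0.162 0.152 0.067]
clutch 0.56 [ 50.  98. 161. 221.] 11055 [0.555 0.089 0.058] [0.163 0.181 0.067]
pressure_plate 0.86 [273. 287. 370. 364.] 5672 [ 0.316 -0.162  0.009] [0.115 0.132 0.032]
pressure_plate 0.57 [435. 168. 528. 267.] 6908 [ 0.476 -0.363  0.009] [0.135 0.14  0.033]
```

View pics/w1.png

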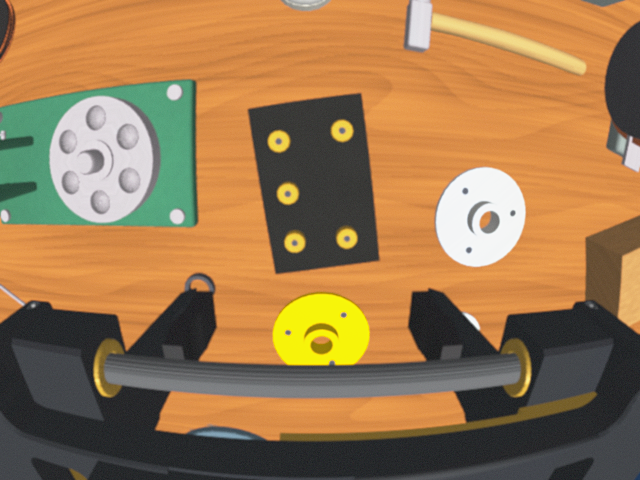

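The wrist view shows the five buttons at (279,141), (342,131), (288,193), (295,242) and (347,238). The large white plate is at (481,217), the yellow one at (321,333), and the clutch at (103,160). Next I'll measure the clutch from above.

```bash
python3 -m pendant '[[[10,50,0,0],[20,100,0,0],[30,150,0,0],[40,200,0,0],[40,210,0,0],[40,210,0,0],[40,210,0,0]]]'
cat > m.py <<'E'
from h import *
def cloud(P,d,cam='wrist'):
    v,u=np.nonzero(d>0); return np.stack([u,v],1),ray(cam,np.stack([u,v],1).astype(float),P,d[v,u])
def fitc(P2,r=None):
    from scipy.optimize import least_squares
    h=cv2.convexHull(P2.astype(np.float32))[:,0].astype(float)
    c0=np.r_[h.mean(0),np.ptp(h[:,0])/2]
    # robust circle fit of hull points
    s=least_squares(lambda p:np.hypot(*(h-p[:2]).T)-p[2],c0,loss='soft_l1',f_scale=.001); return s.x
E
python3 - <<'E'
from m import *
P=camera_params('wrist'); im,d=capture('wrist'); np.savez('w2.npz',im=im,d=d,P=P)
uv,w=cloud(P,d)
c=np.array([.555,.095]); 
sh=w[(abs(w[:,2]-.086)<.004)&(np.hypot(*(w[:,:2]-c).T)<.05)]; print('shaft',len(sh),sh.mean(0),fitc(sh[:,:2]))
pl=w[(abs(w[:,2]-.058)<.005)&(np.hypot(*(w[:,:2]-c).T)<.12)]; print('plate',len(pl),np.median(pl[:,2]),fitc(pl[:,:2]))
c=fitc(pl[:,:2])[:2]
r=np.hypot(*(w[:,:2]-c).T)
hol=(w[:,2]<.052)&(r<.068)&(r>.03); 
g=cv2.cvtColor(im,cv2.COLOR_RGB2GRAY)
m=np.zeros(d.shape,np.uint8); m[uv[hol][:,1],uv[hol][:,0]]=255
n,lab,st,ce=cv2.connectedComponentsWithStats(m)
for i in range(1,n):
    if st[i,4]>40:
        v,u=np.nonzero(lab==i); q=ray('wrist',np.stack([u,v],1).astype(float),P,d[v,u]); print(st[i,4],ce[i].round(1),q.mean(0).round(4))
print(P)
# bolts/bed edges & lever
lv=w[(w[:,2]>.15)&(w[:,1]>.15)]; print('lever',len(lv))
save('w2.png',im)
E
```

```text
t: 3.52
ee_pos: [0.538, 0.0585, 0.2987]
tcp_rot: [1.0, -0.001, -0.0, 0.0]
wrist_force: [0.9, 0.8, -0.2]
finger_gap: 0.0884
gripper_force: 0.0
shaft 577 [0.5536572  0.10108963 0.08563927] [0.55316867 0.10148286 0.01358384]
plate 11179 0.05819575483525774 [0.55286076 0.10153143 0.07505433]
567 [272.1 140.8] [0.6028 0.1006 0.0472]
511 [231.6 164.1] [0.5787 0.1453 0.0473]
563 [312.8 164.9] [0.5763 0.0574 0.0473]
465 [232.3 209.6] [0.528  0.1468 0.0473]
508 [311.6 211.3] [0.5254 0.0589 0.0474]
475 [271.5 232.6] [0.5012 0.1036 0.0474]
{'fx': 371.64829954431775, 'fy': 371.64829954431775, 'cx': 311.9025008380368, 'cy': 242.17757503635735, 'xyz': array([0.61477611, 0.05901657, 0.44481354]), 'orientation': array([-0.69832871,  0.69954611,  0.10665612, -0.1076881 ])}
lever 3307
```

View pics/w2.png

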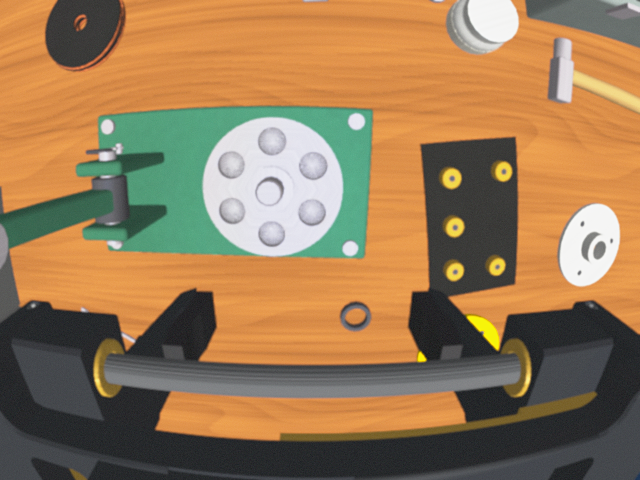

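```bash
python3 - <<'E'
from m import *
Pa={'fx':371.648,'fy':371.648,'cx':311.9025,'cy':242.1776,'xyz':np.array([0.57501864,-0.14853828,0.44460498]),'orientation':np.array([0.69976407,-0.6980564,-0.10672223,0.10797164])}
b0=np.array([[.574,-.182],[.502,-.12],[.561,-.111],[.443,-.128],[.447,-.19]])
for f,P in(('w1.npz',Pa),('w2.npz',None)):
    z=np.load(f,allow_pickle=True); P=P or z['P'].item(); uv,w=cloud(P,z['d'])
    for b in b0:
        q=w[(abs(w[:,2]-.017)<.003)&(np.hypot(*(w[:,:2]-b).T)<.022)]; print(f,len(q),fitc(q[:,:2]).round(4),q[:,:2].mean(0).round(4))
    b=np.array([.476,-.367]); q=w[(w[:,2]>.02)&(w[:,2]<.034)&(np.hypot(*(w[:,:2]-b).T)<.05)]; print('collar',len(q),q[:,2].max(),fitc(q[:,:2]).round(4))
    q=w[(abs(w[:,2]-.008)<.004)&(np.hypot(*(w[:,:2]-b).T)<.09)]; print('disc',len(q),fitc(q[:,:2]).round(4))
E
```

```text
w1.npz 384 [ 0.5737 -0.1829  0.0126] [ 0.5736 -0.1828]
w1.npz 370 [ 0.5003 -0.1208  0.0125] [ 0.5005 -0.1209]
w1.npz 385 [ 0.5617 -0.1107  0.0126] [ 0.5618 -0.1109]
w1.npz 344 [ 0.4402 -0.1283  0.0128] [ 0.4407 -0.1282]
w1.npz 345 [ 0.4462 -0.1912  0.0128] [ 0.4466 -0.1909]
collar 742 0.03102359319023945 [ 0.4714 -0.3709  0.024 ]
disc 5747 [ 0.4715 -0.3711  0.0661]
w2.npz 273 [ 0.5741 -0.1823  0.0126] [ 0.5742 -0.1815]
w2.npz 284 [ 0.5002 -0.1203  0.0124] [ 0.5006 -0.1198]
w2.npz 323 [ 0.5614 -0.1103  0.0128] [ 0.5618 -0.1098]
w2.npz 268 [ 0.4404 -0.1274  0.0129] [ 0.441  -0.1267]
w2.npz 233 [ 0.4465 -0.1904  0.0126] [ 0.4468 -0.1897]
collar 492 0.03121612033875565 [ 0.4717 -0.37    0.0244]
disc 3102 [ 0.4713 -0.3706  0.0664]
```

```bash
python3 -m pendant '[[[8,-57,0,0],[16,-114,0,0],[23.7,-171,-40,0],[23.7,-171,-100,0],[23.7,-171,-160,0],[23.7,-171,-220,0],[23.7,-171,-255,0],[23.7,-171,-275,0],[23.7,-171,-288.5,0],[23.7,-171,-288.5,0]]]' 0.47
python3 -m pendant '[[[0,0,0,0],[0,0,0,0],[0,0,0,0],[0,0,0,0],[0,0,30,0],[0,0,90,0],[0,0,90,0]]]' 0.2 20
python3 - <<'E'
from m import *
s=get_state();P=camera_params('wrist'); im,d=capture('wrist'); np.savez('w3.npz',im=im,d=d,P=P)
print(s['ee_pos'],s['tcp_rot'],s['finger_gap'])
uv,w=cloud(P,d); t=s['ee_pos']
# bronze pixels near tip
hsv=cv2.cvtColor(im,cv2.COLOR_RGB2HSV)
for r in regions_of('wrist','button1'):
    v,u=np.nonzero(r['pixels']&(d>0)); q=ray('wrist',np.stack([u,v],1).astype(float),P,d[v,u]); print(round(r['p'],2),np.round(r['box']),q.mean(0).round(4),q.min(0).round(4),q.max(0).round(4))
save('w3.png',im)
E
```

```text
t: 4.82
ee_pos: [0.5619, -0.1111, 0.0103]
tcp_rot: [1.0, 0.0, 0.0, 0.0]
wrist_force: [-0.7, 0.1, -0.1]
finger_gap: 0.0414
gripper_force: 0.0
t: 5.7
ee_pos: [0.5653, -0.1121, 0.1055]
tcp_rot: [1.0, 0.0, 0.005, 0.002]
wrist_force: [0.2, -0.3, -1.0]
finger_gap: 0.0244
gripper_force: 20.0
[ 0.56530609 -0.11206478  0.10547875] [9.99987650e-01 4.49500803e-04 4.57070020e-03 1.89927124e-03] 0.024399864633884025
0.66 [286. 280. 339. 339.] [ 0.5671 -0.1117  0.1096] [ 0.5335 -0.1247  0.0025] [ 0.5776 -0.0992  0.113 ]
0.66 [311. 329. 338. 348.] [ 0.4942 -0.1237  0.0174] [ 0.4792 -0.1322  0.0028] [ 0.5522 -0.1115  0.1106]
0.45 [320. 398. 348. 406.] [ 0.4341 -0.1277  0.0174] [ 0.4296 -0.1378  0.0158] [ 0.4381 -0.1172  0.0189]
```

View pics/w3.png

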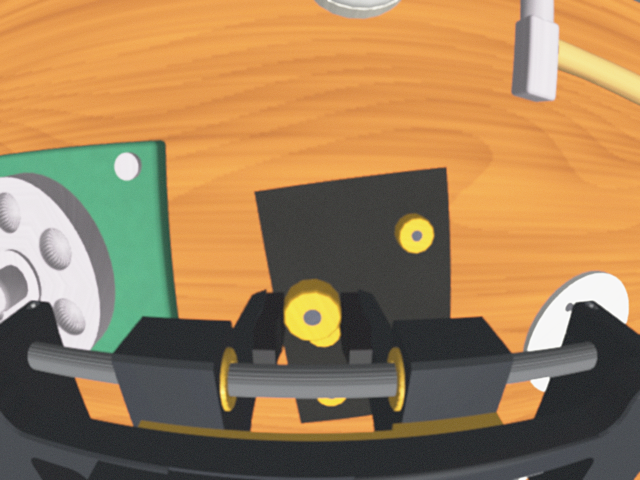

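The button is held between the fingers at (313,310). I'll let it settle, then measure its offset from the TCP.

```bash
cat >> m.py <<'E'
def held(tag):
    s=get_state();P=camera_params('wrist'); im,d=capture('wrist'); np.savez(tag+'.npz',im=im,d=d,P=P)
    uv,w=cloud(P,d); t=s['ee_pos']
    hsv=cv2.cvtColor(im,cv2.COLOR_RGB2HSV)[uv[:,1],uv[:,0]]
    q=w[(hsv[:,1]>120)&(abs(w[:,2]-t[2]-.007)<.006)&(np.hypot(*(w[:,:2]-t[:2]).T)<.02)]
    z=np.median(q[:,2]); q=q[abs(q[:,2]-z)<.0015]; f=fitc(q[:,:2])
    print('t',s['t'],'tcp',t.round(4),s['tcp_rot'].round(4),'gap',s['finger_gap'].round(4),'held c',f.round(4),'top z-tcp',round(z-t[2],4),'off mm',((f[:2]-t[:2])*1000).round(1),len(q))
E
python3 -m pendant '[[[0,0,0,0],[0,0,0,0]]]'
python3 -c "
from m import *
held('w4')"
```

```text
t: 6.05
ee_pos: [0.5607, -0.1103, 0.0986]
tcp_rot: [1.0, 0.0, -0.001, -0.001]
wrist_force: [0.4, 0.0, -0.2]
finger_gap: 0.0245
gripper_force: 20.0Traceback (most recent call last):
  File "<string>", line 3, in <module>
    held('w4')
    ~~~~^^^^^^
  File "m.py", line 16, in held
    print('t',s['t'],'tcp',t.round(4),s['tcp_rot'].round(4),'gap',s['finger_gap'].round(4),'held c',f.round(4),'top z-tcp',round(z-t[2],4),'off mm',((f[:2]-t[:2])*1000).round(1),len(q))
                                                                  ^^^^^^^^^^^^^^^^^^^^^
AttributeError: 'float' object has no attribute 'round'
```

```bash
sed -i "s/s\['finger_gap'\].round(4)/round(s['finger_gap'],4)/" m.py
python3 -c "
from m import *
held('w4')"
```

```text
t 6.1 tcp [ 0.5609 -0.1104  0.0988] [ 1.0e+00  3.0e-04 -1.1e-03 -5.0e-04] gap 0.0245 held c [ 0.5601 -0.11    0.0128] top z-tcp 0.0054 off mm [-0.8  0.4] 2083
```

```bash
python3 -m pendant '[[[12,55,5,0],[24,110,5,0],[36,165,5,0],[42.5,205,5,-1.6],[42.5,210.3,5,-1.6],[42.5,210.3,5,-1.6],[42.5,210.3,-14,-1.6],[42.5,210.3,-24,-1.6],[42.5,210.3,-28,-1.6],[42.5,210.3,-32,-1.6],[42.5,210.3,-35,-1.6],[42.5,210.3,-38,-1.6],[42.5,210.3,-38,-1.6],[42.5,210.3,-38,-1.6]]]'
python3 -c "
from m import *
held('w5')"
```

```text
t: 7.9
ee_pos: [0.6044, 0.0996, 0.0624]
tcp_rot: [1.0, -0.014, 0.0, 0.0]
wrist_force: [-0.9, -0.6, -0.5]
finger_gap: 0.0241
gripper_force: 20.0
t 7.9 tcp [0.6044 0.0996 0.0624] [ 9.999e-01 -1.360e-02  2.000e-04  0.000e+00] gap 0.0241 held c [0.6041 0.0999 0.0126] top z-tcp 0.0053 off mm [-0.3  0.3] 2032
```

```bash
python3 -m pendant '[[[0,0,0,0],[0,0,0,0],[0,0,0,0],[0,0,20,0],[0,0,60,0],[0,-40,100,0],[0,-40,100,0]]]' 0.43
cat >> m.py <<'E'
C=np.array([.553,.1015]);YAW=np.radians(-1.65)
PK={k:C+.05*np.array([np.cos(YAW+np.pi/3*(k-1)),np.sin(YAW+np.pi/3*(k-1))]) for k in range(1,7)}
def look(tag):
    s=get_state();P=camera_params('wrist'); im,d=capture('wrist'); np.savez(tag+'.npz',im=im,d=d,P=P); save(tag+'.png',im)
    uv,w=cloud(P,d); hsv=cv2.cvtColor(im,cv2.COLOR_RGB2HSV)[uv[:,1],uv[:,0]]
    print('t',round(s['t'],2),'tcp',s['ee_pos'].round(4),'gap',round(s['finger_gap'],4))
    y=(hsv[:,1]>150)&(hsv[:,0]>18)&(hsv[:,0]<32)&(w[:,2]>.012)&(w[:,2]<.1)&(w[:,0]>.38)&(w[:,2]<s['ee_pos'][2]-.01)
    m=np.zeros(d.shape,np.uint8); m[uv[y][:,1],uv[y][:,0]]=255; m=cv2.morphologyEx(m,cv2.MORPH_CLOSE,np.ones((5,5)))
    n,lab,st,ce=cv2.connectedComponentsWithStats(m); L=lab[uv[:,1],uv[:,0]]
    for i in range(1,n):
        q=w[(L==i)&y]
        if len(q)<60: continue
        z=np.percentile(q[:,2],70); q=q[abs(q[:,2]-z)<.002]; f=fitc(q[:,:2]); k=min(PK,key=lambda k:np.hypot(*(PK[k]-f[:2])))
        print(' btn',f.round(4),'topz',round(z,4),len(q),'px',ce[i].round(),'' if np.hypot(*(PK[k]-f[:2]))>.03 else 'pocket %d off %s'%(k,((f[:2]-PK[k])*1000).round(1)))
E
python3 -c "
from m import *
look('w6')"
```

```text
t: 8.82
ee_pos: [0.6075, 0.0574, 0.168]
tcp_rot: [1.0, -0.015, 0.005, 0.001]
wrist_force: [-0.6, 0.2, 0.1]
finger_gap: 0.038
gripper_force: 0.0
t 8.82 tcp [0.6075 0.0574 0.168 ] gap 0.038
 btn [0.6036 0.0993 0.0122] topz 0.0614 746 px [255. 246.] pocket 1 off [ 0.6 -0.7]
 btn [ 0.5741 -0.1822  0.0125] topz 0.0176 319 px [552. 252.]
```

Button 1 is home in pocket 1 (top 61 mm). Next is button B into pocket 6.

```bash
python3 -m pendant '[[[-8,-60,0,-10],[-15,-120,0,-20],[-22,-180,0,-30],[-30.3,-242.2,0,-40],[-30.3,-242.2,-40,-50],[-30.3,-242.2,-80,-60],[-30.3,-242.2,-120,-60],[-30.3,-242.2,-140,-60],[-30.3,-242.2,-152,-60],[-30.3,-242.2,-152,-60]]]' 0.47
python3 -m pendant '[[[0,0,0,0],[0,0,0,0],[0,0,0,0],[0,0,0,0],[0,0,30,0],[0,0,80,0],[0,0,90,0],[0,0,90,0],[0,0,90,0]]]' 0.2 20
python3 -c "
from m import *
held('w7')"
```

```text
t: 10.12
ee_pos: [0.574, -0.1823, 0.0101]
tcp_rot: [0.859, -0.512, -0.0, -0.0]
wrist_force: [0.1, -0.1, -0.2]
finger_gap: 0.0412
gripper_force: 0.0
t: 11.25
ee_pos: [0.5727, -0.182, 0.0983]
tcp_rot: [0.859, -0.512, -0.002, 0.0]
wrist_force: [0.3, -0.1, -1.4]
finger_gap: 0.0245
gripper_force: 20.0
t 11.25 tcp [ 0.5727 -0.182   0.0983] [ 8.591e-01 -5.118e-01 -1.600e-03  1.000e-04] gap 0.0245 held c [ 0.5722 -0.1819  0.0128] top z-tcp 0.0053 off mm [-0.5  0.1] 2094
```

```bash
python3 -m pendant '[[[1,60,5,0],[2,120,5,0],[2.8,180,5,0],[2.8,225,5,0],[2.8,240.1,0,0],[2.8,240.1,0,0],[2.8,240.1,-14,0],[2.8,240.1,-24,0],[2.8,240.1,-28,0],[2.8,240.1,-32,0],[2.8,240.1,-35,0],[2.8,240.1,-38,0],[2.8,240.1,-38,0]]]'
python3 -m pendant '[[[0,0,0,0],[0,0,0,0],[0,0,0,0],[0,0,20,0],[0,0,60,10],[0,-20,100,20],[0,-40,120,30],[0,-40,120,40],[0,-40,120,50],[0,-40,120,60],[0,-40,120,60]]]' 0.43
python3 -c "
from m import *
look('w8')"
```

```text
t: 12.92
ee_pos: [0.5767, 0.0575, 0.0621]
tcp_rot: [0.859, -0.512, -0.0, 0.0]
wrist_force: [-0.3, -0.5, -0.1]
finger_gap: 0.0243
gripper_force: 20.0
t: 14.3
ee_pos: [0.5771, 0.0174, 0.1837]
tcp_rot: [1.0, -0.014, 0.001, 0.0]
wrist_force: [-0.4, -1.0, 0.4]
finger_gap: 0.0379
gripper_force: 0.0
t 14.3 tcp [0.5771 0.0174 0.1837] gap 0.0379
 btn [0.6032 0.0991 0.0123] topz 0.0613 674 px [204. 202.] pocket 1 off [ 0.3 -0.9]
 btn [0.5767 0.0575 0.0122] topz 0.0614 659 px [260. 234.] pocket 6 off [-0.1  0. ]
 btn [ 0.5005 -0.1202  0.0126] topz 0.0177 366 px [454. 291.]
```

```bash
python3 -m pendant '[[[-25,-45,0,0],[-50,-90,0,0],[-76.4,-137.9,-30,0],[-76.4,-137.9,-90,0],[-76.4,-137.9,-140,0],[-76.4,-137.9,-160,0],[-76.4,-137.9,-172,0],[-76.4,-137.9,-172,0]]]' 0.47
python3 -m pendant '[[[0,0,0,0],[0,0,0,0],[0,0,0,0],[0,0,0,0],[0,0,30,0],[0,0,80,0],[0,0,90,0],[0,0,90,0],[0,0,90,0]]]' 0.2 20
python3 -c "
from m import *
held('w9')"
```

```text
t: 15.35
ee_pos: [0.5004, -0.1204, 0.0102]
tcp_rot: [1.0, -0.014, -0.0, -0.0]
wrist_force: [0.0, 0.1, -0.1]
finger_gap: 0.0413
gripper_force: 0.0
t: 16.48
ee_pos: [0.4992, -0.1199, 0.0986]
tcp_rot: [1.0, -0.014, -0.001, -0.001]
wrist_force: [-0.3, 0.0, -0.5]
finger_gap: 0.0244
gripper_force: 20.0
t 16.475 tcp [ 0.4992 -0.1199  0.0986] [ 9.999e-01 -1.370e-02 -1.300e-03 -6.000e-04] gap 0.0244 held c [ 0.4985 -0.1195  0.0128] top z-tcp 0.0056 off mm [-0.7  0.4] 2095
```

```bash
python3 -m pendant '[[[1,60,5,0],[2,120,5,0],[2.7,180,5,0],[2.7,215,5,0],[2.7,223.3,0,0],[2.7,223.3,0,0],[2.7,223.3,-14,0],[2.7,223.3,-24,0],[2.7,223.3,-28,0],[2.7,223.3,-32,0],[2.7,223.3,-35,0],[2.7,223.3,-38,0],[2.7,223.3,-38,0]]]'
python3 -m pendant '[[[0,0,0,0],[0,0,0,0],[0,0,0,0],[0,0,20,0],[0,0,60,0],[0,-40,110,0],[0,-100,120,0],[0,-120,120,0],[0,-120,120,0]]]' 0.43
python3 -c "
from m import *
look('w10')"
```

```text
t: 18.15
ee_pos: [0.503, 0.1029, 0.0621]
tcp_rot: [1.0, -0.014, -0.0, 0.0]
wrist_force: [0.7, 0.8, 0.4]
finger_gap: 0.0246
gripper_force: 20.0
t: 19.27
ee_pos: [0.5031, -0.0184, 0.1825]
tcp_rot: [1.0, -0.015, 0.0, 0.0]
wrist_force: [-0.4, 1.1, -0.4]
finger_gap: 0.038
gripper_force: 0.0
t 19.27 tcp [ 0.5031 -0.0184  0.1825] gap 0.038
 btn [0.6029 0.0989 0.0122] topz 0.0612 642 px [153. 111.] pocket 1 off [-0.1 -1.2]
 btn [0.5758 0.0572 0.0122] topz 0.0614 727 px [207. 141.] pocket 6 off [-1.  -0.3]
 btn [0.5026 0.1023 0.0121] topz 0.0612 552 px [162. 237.] pocket 4 off [-0.4 -0.6]
 btn [ 0.4463 -0.1907  0.0126] topz 0.0178 362 px [488. 271.] 
 btn [ 0.4408 -0.1276  0.0125] topz 0.0177 407 px [429. 280.]
```

```bash
python3 -m pendant '[[[-20,-30,0,10],[-40,-60,0,20],[-62.5,-110.7,0,30],[-62.5,-110.7,-20,40],[-62.5,-110.7,-60,50],[-62.5,-110.7,-100,60],[-62.5,-110.7,-145,60],[-62.5,-110.7,-162,60],[-62.5,-110.7,-172,60],[-62.5,-110.7,-172,60]]]' 0.47
python3 -m pendant '[[[0,0,0,0],[0,0,0,0],[0,0,0,0],[0,0,0,0],[0,0,30,0],[0,0,80,0],[0,0,90,0],[0,0,90,0],[0,0,90,0]]]' 0.2 20
python3 -c "
from m import *
held('w11')"
```

```text
t: 20.58
ee_pos: [0.4404, -0.127, 0.0098]
tcp_rot: [0.873, 0.489, -0.0, -0.001]
wrist_force: [-1.0, 0.7, 0.6]
finger_gap: 0.0414
gripper_force: 0.0
t: 21.7
ee_pos: [0.4395, -0.1273, 0.0988]
tcp_rot: [0.873, 0.488, -0.001, -0.001]
wrist_force: [-0.4, 0.1, -1.0]
finger_gap: 0.0247
gripper_force: 20.0
t 21.7 tcp [ 0.4395 -0.1273  0.0988] [ 8.728e-01  4.881e-01 -7.000e-04 -1.100e-03] gap 0.0247 held c [ 0.4387 -0.1268  0.0129] top z-tcp 0.0059 off mm [-0.8  0.5] 2101
```

```bash
python3 -m pendant '[[[25,55,5,0],[50,110,5,0],[75,160,5,0],[86.3,186.7,5,0],[86.3,186.7,0,0],[86.3,186.7,0,0],[86.3,186.7,-14,0],[86.3,186.7,-24,0],[86.3,186.7,-28,0],[86.3,186.7,-32,0],[86.3,186.7,-35,0],[86.3,186.7,-38,0],[86.3,186.7,-38,0]]]'
python3 -m pendant '[[[0,0,0,0],[0,0,0,0],[0,0,0,0],[0,0,20,0],[0,0,60,0],[0,-40,110,0],[-30,-100,120,0],[-60,-160,120,0],[-60,-200,120,0],[-60,-220,120,0],[-60,-220,120,0]]]' 0.43
python3 -c "
from m import *
look('w12')"
```

```text
t: 23.38
ee_pos: [0.5268, 0.0589, 0.0621]
tcp_rot: [0.873, 0.488, -0.0, -0.0]
wrist_force: [0.2, 0.4, -0.6]
finger_gap: 0.0245
gripper_force: 20.0
t: 24.75
ee_pos: [0.467, -0.1618, 0.1822]
tcp_rot: [0.873, 0.487, 0.0, -0.0]
wrist_force: [0.3, 0.9, 0.5]
finger_gap: 0.0379
gripper_force: 0.0
t 24.75 tcp [ 0.467  -0.1618  0.1822] gap 0.0379
 btn [ 0.4459 -0.1908  0.0126] topz 0.0175 511 px [310. 257.]
```

```bash
python3 -m pendant '[[[-20.6,-29.7,-40,10],[-20.6,-29.7,-90,20],[-20.6,-29.7,-140,30],[-20.6,-29.7,-160,30],[-20.6,-29.7,-172,30],[-20.6,-29.7,-172,30]]]' 0.47
python3 -m pendant '[[[0,0,0,0],[0,0,0,0],[0,0,0,0],[0,0,0,0],[0,0,30,0],[0,0,80,0],[0,0,90,0],[0,0,90,0],[0,0,90,0]]]' 0.2 20
python3 -c "
from m import *
held('w13')"
```

```text
t: 25.55
ee_pos: [0.4463, -0.1897, 0.0098]
tcp_rot: [0.716, 0.698, -0.0, -0.001]
wrist_force: [0.2, 0.6, -0.7]
finger_gap: 0.0413
gripper_force: 0.0
t: 26.68
ee_pos: [0.4452, -0.1902, 0.0987]
tcp_rot: [0.717, 0.697, -0.0, -0.001]
wrist_force: [-0.5, 0.8, -0.2]
finger_gap: 0.0243
gripper_force: 20.0
t 26.675 tcp [ 0.4452 -0.1902  0.0987] [ 7.168e-01  6.973e-01 -2.000e-04 -1.400e-03] gap 0.0243 held c [ 0.4445 -0.1895  0.0129] top z-tcp 0.0057 off mm [-0.7  0.7] 2116
```

```bash
python3 -m pendant '[[[14,55,15,0],[28,110,20,0],[42,165,20,0],[55,220,20,0],[69,275,20,0],[80,320,15,0],[83.1,336.3,5,0],[83.1,336.3,0,0],[83.1,336.3,-14,0],[83.1,336.3,-24,0],[83.1,336.3,-28,0],[83.1,336.3,-32,0],[83.1,336.3,-35,0],[83.1,336.3,-38,0],[83.1,336.3,-38,0]]]'
python3 -m pendant '[[[0,0,0,0],[0,0,0,0],[0,0,0,0],[0,0,20,0],[0,0,60,0],[0,-30,110,-10],[0,-80,160,-20],[10,-110,190,-30],[10,-110,190,-40],[10,-110,190,-50],[10,-110,190,-60],[10,-110,190,-70],[10,-110,190,-80],[10,-110,190,-90],[10,-110,190,-90]]]' 0.43
python3 -c "
from m import *
look('w14')"
```

```text
t: 28.6
ee_pos: [0.5293, 0.1455, 0.0621]
tcp_rot: [0.717, 0.697, -0.0, -0.0]
wrist_force: [0.8, 1.0, -0.2]
finger_gap: 0.0246
gripper_force: 20.0
t: 30.48
ee_pos: [0.5393, 0.0354, 0.2523]
tcp_rot: [1.0, -0.013, 0.0, 0.0]
wrist_force: [-0.6, 0.0, 0.6]
finger_gap: 0.0381
gripper_force: 0.0
t 30.48 tcp [0.5393 0.0354 0.2523] gap 0.0381
 btn [0.6031 0.099  0.012 ] topz 0.0614 470 px [241. 146.] pocket 1 off [ 0.2 -1. ]
 btn [0.576  0.0576 0.0118] topz 0.0615 452 px [287. 174.] pocket 6 off [-0.7  0.1]
 btn [0.5267 0.0587 0.0119] topz 0.0616 431 px [288. 225.] pocket 5 off [-0.  -0.2]
 btn [0.5291 0.1449 0.0121] topz 0.0614 387 px [200. 226.] pocket 3 off [-0.1 -0.6]
 btn [0.5027 0.1027 0.0119] topz 0.0614 392 px [244. 250.] pocket 4 off [-0.3 -0.3]
```

All five buttons are home (tops at about 61.4 mm, at most 1 mm off axis). Next I'll go above the large white plate and confirm it.

```bash
python3 -m pendant '[[[-15,-58,0,0],[-30,-116,0,0],[-45,-174,0,0],[-60,-232,0,0],[-75,-290,0,0],[-90,-348,0,0],[-109,-400,0,0],[-109,-405,0,0],[-109,-405,0,0]]]' 0.78
cat >> m.py <<'E'
def plate(w,b,z0=0.):
    n=lambda r:np.hypot(*(w[:,:2]-b).T)<r
    q=w[(w[:,2]>z0+.024)&(w[:,2]<z0+.034)&n(.045)]; print('collar',len(q),np.median(q[:,2]).round(4),fitc(q[:,:2]).round(4))
    q=w[(abs(w[:,2]-z0-.008)<.004)&n(.085)]; print('disc',len(q),np.median(q[:,2]).round(4),fitc(q[:,:2]).round(4))
E
python3 - <<'E'
from m import *
P=camera_params('wrist');im,d=capture('wrist');uv,w=cloud(P,d);b=np.array([.4715,-.3707])
plate(w,b)
o=w[(w[:,2]>.05)&(w[:,2]<.3)&(np.hypot(*(w[:,:2]-get_state()['ee_pos'][:2]).T)>.12)]
r=np.hypot(*(o[:,:2]-b).T); o=o[(r<.3)]; 
for x in np.arange(.2,.8,.05):
  k=o[(o[:,0]>=x)&(o[:,0]<x+.05)]
  if len(k): print('x',x.round(2),'y max',k[:,1].max().round(3),'min',k[:,1].min().round(3),'z',k[:,2].max().round(3))
save('w15.png',cv2.resize(im[60:360,150:550],(800,600)))
E
```

```text
t: 31.65
ee_pos: [0.4303, -0.3693, 0.252]
tcp_rot: [1.0, -0.013, -0.0, -0.0]
wrist_force: [-0.3, 0.9, 1.3]
finger_gap: 0.0687
gripper_force: 0.0
collar 1074 0.0281 [ 0.4715 -0.3711  0.0239]
disc 10285 0.0082 [ 0.4713 -0.3711  0.0659]
x 0.3 y max -0.595 min -0.645 z 0.093
x 0.35 y max -0.579 min -0.661 z 0.093
x 0.4 y max -0.565 min -0.669 z 0.094
x 0.45 y max -0.578 min -0.671 z 0.093
x 0.55 y max -0.512 min -0.648 z 0.163
x 0.6 y max -0.517 min -0.641 z 0.181
```

View pics/w15.png

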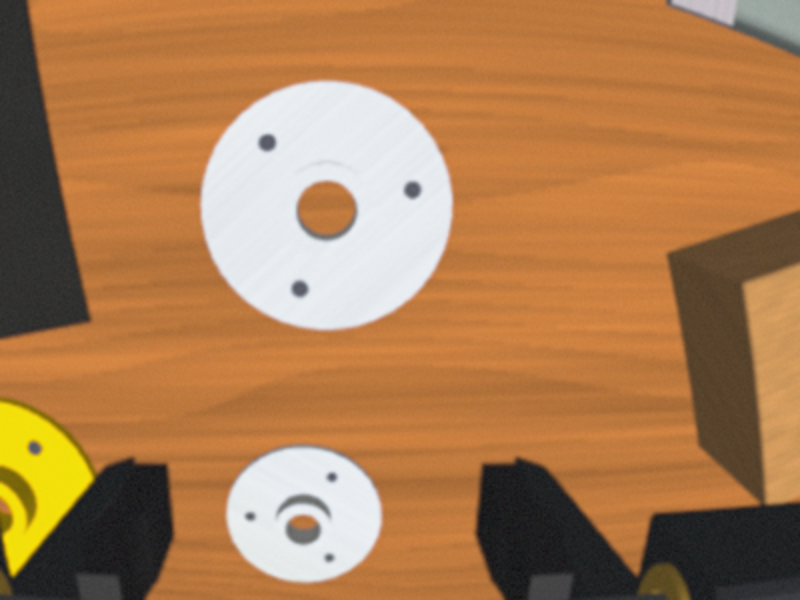

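The crop shows the large white plate (326,205), the small white plate (303,513) and the yellow plate at the left edge. The fitted diameter of the large one is 132 mm, so it is the right plate. I'll grip it by the collar.

```bash
python3 -m pendant '[[[20,-1.5,-50,0],[41.1,-1.5,-110,0],[41.1,-1.5,-165,0],[41.1,-1.5,-205,0],[41.1,-1.5,-225,0],[41.1,-1.5,-235,0],[41.1,-1.5,-241.5,0],[41.1,-1.5,-241.5,0]]]'
python3 -m pendant '[[[0,0,0,0],[0,0,0,0],[0,0,0,0],[0,0,0,0],[0,0,10,0],[0,0,40,0],[0,0,90,0],[0,0,130,0],[0,0,130,0],[0,0,130,0]]]' 0.4 55
cat >> m.py <<'E'
def heldplate(tag):
    s=get_state();P=camera_params('wrist'); im,d=capture('wrist'); np.savez(tag+'.npz',im=im,d=d,P=P)
    uv,w=cloud(P,d); t=s['ee_pos']; print('t',s['t'],'tcp',t.round(4),'gap',round(s['finger_gap'],4),'yaw',R.from_quat(s['tcp_rot']).as_matrix()[:2,0].round(4))
    q=w[(w[:,2]<t[2]+.012)&(w[:,2]>t[2]-.03)&(np.hypot(*(w[:,:2]-t[:2]).T)<.08)]
    z=np.median(q[:,2]); q=q[abs(q[:,2]-z)<.006]; A=np.c_[q[:,:2]-t[:2],np.ones(len(q))]; c=np.linalg.lstsq(A,q[:,2],rcond=None)[0]
    f=fitc(q[:,:2]); print('disc top z',z.round(4),'slopes',c[:2].round(3),'circle',f.round(4),'off mm',((f[:2]-t[:2])*1000).round(1),len(q)); save(tag+'.png',im)
E
python3 -c "
from m import *
heldplate('w16')"
```

```text
t: 32.7
ee_pos: [0.472, -0.3716, 0.0116]
tcp_rot: [1.0, -0.014, 0.001, 0.001]
wrist_force: [-0.3, -0.0, -0.4]
finger_gap: 0.0682
gripper_force: 0.0
t: 33.95
ee_pos: [0.4705, -0.3699, 0.1387]
tcp_rot: [1.0, -0.014, -0.001, -0.001]
wrist_force: [-0.0, -0.9, -4.6]
finger_gap: 0.0475
gripper_force: 55.0
t 33.95 tcp [ 0.4705 -0.3699  0.1387] gap 0.0475 yaw [ 0.9996 -0.0272]
disc top z 0.1354 slopes [-0.005  0.001] circle [ 0.4702 -0.3695  0.0661] off mm [-0.3  0.4] 33796
```

View pics/w16.png

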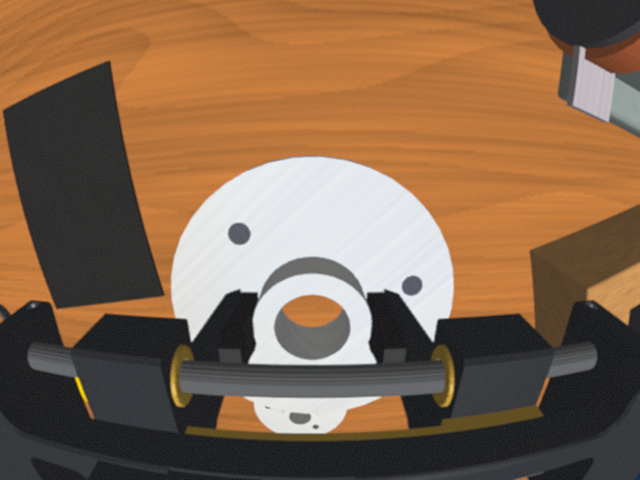

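The plate is held centred and level. I'll carry it over the shaft.

```bash
python3 -m pendant '[[[5,30,10,0],[14,80,20,0],[23,130,20,0],[32,185,20,0],[41,240,20,0],[50,295,20,0],[60,350,20,0],[70,405,10,0],[78,450,0,0],[81.6,472.5,-10,0],[81.6,472.5,-20,0],[81.6,472.5,-20,0],[81.6,472.5,-20,0]]]'
python3 -c "
from m import *
heldplate('w17')"
```

```text
t: 35.62
ee_pos: [0.5529, 0.1004, 0.1203]
tcp_rot: [1.0, -0.014, -0.0, 0.0]
wrist_force: [-0.2, 0.1, -4.6]
finger_gap: 0.0471
gripper_force: 55.0
t 35.625 tcp [0.5529 0.1004 0.1203] gap 0.0471 yaw [ 0.9996 -0.0286]
disc top z 0.1171 slopes [-0.004 -0.001] circle [0.5526 0.1007 0.0661] off mm [-0.2  0.3] 33809
```

```bash
python3 -m pendant '[[[0.3,0.7,-15,0],[0.3,0.7,-24,0],[0.3,0.7,-28,0],[0.3,0.7,-32,0],[0.3,0.7,-36,0],[0.3,0.7,-40,0],[0.3,0.7,-43,0],[0.3,0.7,-45,0],[0.3,0.7,-45,0]]]'
python3 -c "
from m import *
heldplate('w18')"
```

```text
t: 36.8
ee_pos: [0.5533, 0.1022, 0.0756]
tcp_rot: [1.0, -0.014, -0.0, -0.0]
wrist_force: [0.1, -0.5, -4.9]
finger_gap: 0.0472
gripper_force: 55.0
t 36.8 tcp [0.5533 0.1022 0.0756] gap 0.0472 yaw [ 0.9996 -0.0272]
disc top z 0.0722 slopes [-0.004 -0.001] circle [0.553  0.1025 0.0661] off mm [-0.3  0.3] 32930
```

```bash
python3 -m pendant '[[[0,0,-1.5,0],[0,0,-1.5,0]]]'
python3 -m pendant '[[[0,0,0,0],[0,0,0,0],[0,0,0,0],[0,0,20,0],[0,0,60,0],[-10,-30,120,0],[-10,-65,175,0],[-10,-65,175,0],[-10,-65,175,0]]]' 0.8
python3 - <<'E'
from m import *
P=camera_params('wrist');im,d=capture('wrist');uv,w=cloud(P,d); plate(w,C,.062); np.savez('w19.npz',im=im,d=d,P=P)
q=w[(abs(w[:,2]-.07)<.006)&(np.hypot(*(w[:,:2]-C).T)<.064)&(np.hypot(*(w[:,:2]-C).T)>.028)]
print(np.linalg.lstsq(np.c_[q[:,:2],np.ones(len(q))],q[:,2],rcond=None)[0].round(3))
q=w[(abs(w[:,2]-.086)<.0025)&(np.hypot(*(w[:,:2]-C).T)<.013)]; print('shaft',len(q),q.mean(0))
# lever cloud from scene+top
for c in('scene','top'):
    P=camera_params(c); im,d=capture(c); np.savez(c+'2.npz',im=im,d=d)
    r=regions_of(c,'lever_grip')[0]; v,u=np.nonzero(r['pixels']&(d>0)); q=ray(c,np.stack([u,v],1).astype(float),P,d[v,u])
    col=im[v,u].max(1); k=(col<50)&(q[:,2]>.25)&(q[:,2]<.36); print(c,r['p'],len(u),k.sum(),np.median(q[k],0),q[k].min(0),q[k].max(0))
E
```

```text
t: 37.1
ee_pos: [0.5533, 0.1021, 0.0742]
tcp_rot: [1.0, -0.014, -0.0, 0.0]
wrist_force: [0.8, 0.0, -4.7]
finger_gap: 0.0471
gripper_force: 55.0
t: 38.22
ee_pos: [0.5435, 0.037, 0.2495]
tcp_rot: [1.0, -0.014, 0.001, -0.0]
wrist_force: [0.6, -0.3, -0.1]
finger_gap: 0.0706
gripper_force: 0.0
collar 1761 0.0899 [0.553  0.1022 0.024 ]
disc 12969 0.0702 [0.5529 0.1023 0.0661]
[-0.001 -0.001  0.071]
shaft 635 [0.55346121 0.10116013 0.08586703]
scene 0.87 1807 364 [0.56990165 0.3115008  0.31680776] [0.55564062 0.29537738 0.28322487] [0.57717152 0.32917297 0.34814509]
top 0.77 1013 24 [0.55181951 0.31230238 0.32902412] [0.54938618 0.30120978 0.29024795] [0.56927061 0.32919471 0.34613166]
```

The plate is home: disc top 70.2 mm, level, centred. Now the lever: I'll straddle the handle with the fingers closing along the hinge axis, so it can pivot between the pads.

```bash
python3 -m pendant '[[[0,0,30,10],[0,0,60,20],[0,0,90,30],[0,0,120,40],[0,0,135,50],[2,20,135,60],[4,50,135,70],[6,80,135,80],[8,120,135,90],[10,160,135,90],[12,210,135,90],[14,255,135,90],[15.9,281.2,135,90],[15.9,281.2,135,90],[15.9,281.2,135,90]]]' 0.8
python3 - <<'E'
from m import *
s=get_state();print(s['ee_pos'],s['tcp_rot'].round(3),s['joint_positions'].round(2))
P=camera_params('wrist');im,d=capture('wrist');uv,w=cloud(P,d);save('w20.png',im)
rgb=im[uv[:,1],uv[:,0]].max(1)
for z in(.25,.28,.30,.32,.34):
    q=w[(abs(w[:,2]-z)<.01)&(np.hypot(w[:,0]-.559,w[:,1]-.31)<.045)]
    if len(q)>10: print(z,len(q),q.min(0).round(3),q.max(0).round(3))
E
```

```text
t: 40.35
ee_pos: [0.559, 0.318, 0.3833]
tcp_rot: [0.717, 0.697, -0.001, -0.0]
wrist_force: [-0.3, -0.2, 0.2]
finger_gap: 0.0705
gripper_force: 0.0
[0.55904659 0.31795582 0.38331453] [ 0.717  0.697 -0.001 -0.   ] [ 0.33  0.26  1.23 -0.    1.66  0.36]
0.28 579 [0.538 0.278 0.27 ] [0.579 0.323 0.29 ]
0.3 255 [0.545 0.282 0.29 ] [0.571 0.328 0.31 ]
0.32 36 [0.55  0.325 0.311] [0.566 0.333 0.33 ]
0.34 1740 [0.547 0.312 0.331] [0.572 0.336 0.349]
```

View pics/w20.png

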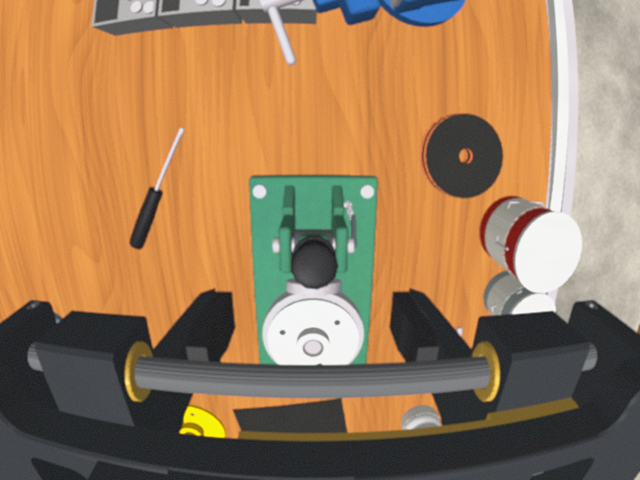

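The handle end is at (314,262), centred between the open fingers. The depth points put it at (0.559, 0.324, 0.346), which agrees with the geometry. I'll descend and grip.

```bash
python3 -m pendant '[[[0,0,-25,0],[0,0,-50,0],[0,0,-70,0],[0,0,-78.7,0],[0,0,-78.7,0]]]'
python3 -m pendant '[[[0,0,0,0],[0,0,0,0],[0,0,0,0],[0,0,0,0],[0,0,0,0]]]' 0.1 40
```

```text
t: 41.02
ee_pos: [0.5592, 0.318, 0.3052]
tcp_rot: [0.717, 0.697, -0.0, -0.0]
wrist_force: [0.1, -0.1, 0.4]
finger_gap: 0.0704
gripper_force: 0.0
t: 41.65
ee_pos: [0.5601, 0.3183, 0.3057]
tcp_rot: [0.717, 0.697, 0.001, 0.001]
wrist_force: [3.8, 1.7, 0.6]
finger_gap: 0.025
gripper_force: 40.0
```

```bash
python3 -m pendant '[[[-0.8,-28.2,5.6,0],[-1.6,-56.9,7.5,0],[-2.5,-85.6,5.6,0],[-3.3,-113.9,0,0],[-4.1,-141.1,-9.2,0],[-4.8,-166.9,-22,0],[-5.5,-190.9,-38,0],[-6.1,-212.5,-56.9,0],[-6.7,-231.5,-78.6,0],[-6.7,-231.5,-78.6,0]]]'
python3 -c "
from rig import *
s=get_state();print(s['ee_pos'],s['wrist_force'],s['wrist_torque'])"
```

```text
t: 42.9
ee_pos: [0.5536, 0.086, 0.2272]
tcp_rot: [0.717, 0.697, 0.001, 0.001]
wrist_force: [0.5, 1.6, 5.8]
finger_gap: 0.0248
gripper_force: 40.0
[0.55357377 0.08604928 0.22721808] [0.47179649 1.56212655 5.76723596] [ 0.44545078 -0.3331023   0.04751292]
```

```bash
python3 -m pendant '[[[-0.4,-15.9,-23.9,0],[-0.8,-28.7,-49.7,0],[-1.1,-37.9,-77,0],[-1.2,-43.5,-105.2,0],[-1.3,-44.9,-118.5,0],[-1.3,-45.2,-126,0],[-1.3,-45.4,-131,0],[-1.3,-45.4,-134,0],[-1.3,-45.4,-134,0],[-1.3,-45.4,-134,0]]]'
python3 - <<'E'
from m import *
s=get_state();print(s['ee_pos'],s['wrist_force'],s['wrist_torque'])
P=camera_params('wrist');im,d=capture('wrist');uv,w=cloud(P,d);save('w21.png',im)
q=w[(np.hypot(*(w[:,:2]-C).T)<.07)&(np.hypot(*(w[:,:2]-C).T)>.028)&(abs(w[:,2]-.067)<.006)];print('disc top',len(q),np.median(q[:,2]))
q=w[(abs(w[:,0]-.556)<.02)&(w[:,1]>.11)&(w[:,1]<.25)]
for y in np.arange(.11,.25,.02):
    k=q[abs(q[:,1]-y)<.01]; print(y.round(2),np.percentile(k[:,2],95).round(4) if len(k) else None)
E
```

```text
t: 44.15
ee_pos: [0.5524, 0.0413, 0.0957]
tcp_rot: [0.717, 0.698, 0.0, 0.001]
wrist_force: [-5.4, -1.0, 17.6]
finger_gap: 0.0247
gripper_force: 38.8
[0.55236227 0.04127056 0.09565786] [-5.4374412  -0.96282213 17.56096664] [-0.11090034  0.85868236  0.004237  ]
disc top 33502 0.06695176794319246
0.11 0.1298
0.13 0.1297
0.15 0.1294
0.17 0.1284
0.19 None
0.21 None
0.23 None
0.25 None
```

View pics/w21.png

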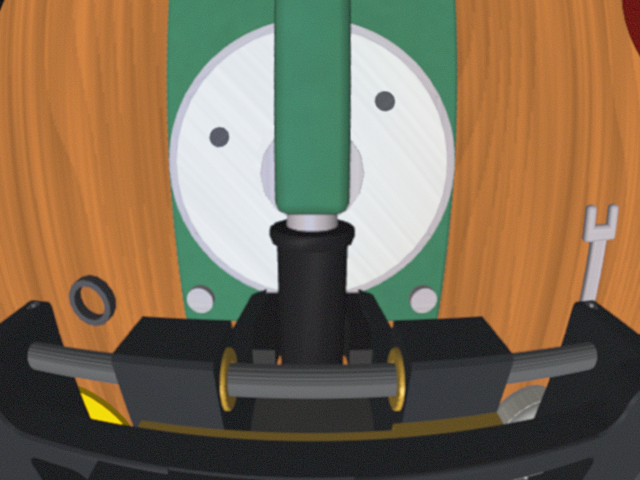

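The lever is nearly at its stop: the disc top has gone down 3.2 mm and the force is 17.6 N. I'll push the last few millimetres.

```bash
python3 -m pendant '[[[0,0,-2,0],[0,0,-4,0],[0,0,-5,0],[0,0,-5,0],[0,0,-5,0]]]' - 55
python3 - <<'E'
from m import *
P=camera_params('wrist');im,d=capture('wrist');uv,w=cloud(P,d)
q=w[(np.hypot(*(w[:,:2]-C).T)<.07)&(np.hypot(*(w[:,:2]-C).T)>.028)&(abs(w[:,2]-.067)<.006)];print('disc top',len(q),np.median(q[:,2]))
q=w[(abs(w[:,0]-.556)<.02)&(w[:,1]>.11)&(w[:,1]<.25)]
for y in np.arange(.10,.18,.02):
    k=q[abs(q[:,1]-y)<.01]; print(y.round(2),np.percentile(k[:,2],95).round(4) if len(k) else None)
E
```

```text
t: 44.82
ee_pos: [0.5524, 0.0413, 0.0922]
tcp_rot: [0.716, 0.698, 0.0, 0.001]
wrist_force: [-12.2, -0.5, 29.7]
finger_gap: 0.0242
gripper_force: 52.8
disc top 33828 0.06458069056175046
0.1 None
0.12 0.1276
0.14 0.1277
0.16 0.1278
```

The lever is level at its stop and the clutch is pressed down about 5.6 mm. I'll bring it back up along the arc.

```bash
python3 -m pendant '[[[0,0.2,10,0],[0,0.5,20.5,0],[0.1,1.9,33.8,0],[0.2,7.5,62,0],[0.5,16.7,89.3,0],[0.9,29.5,115.1,0],[1.3,45.4,139,0],[1.9,64.4,160.7,0],[2.5,86,179.6,0],[3.2,110,195.6,0],[3.9,135.8,208.4,0],[4.7,163,217.6,0],[5.5,191.3,223.2,0],[6.4,220,225.1,0],[7.2,248.7,223.2,0],[8,276.9,217.6,0],[8,276.9,217.6,0],[8,276.9,217.6,0]]]' - 40
python3 -m pendant '[[[0,0,0,0],[0,0,0,0],[0,0,0,0],[0,0,0,0],[0,0,30,0],[0,0,70,0],[0,0,100,0],[0,0,100,0]]]' 0.8
```

```text
t: 47.12
ee_pos: [0.5599, 0.314, 0.3044]
tcp_rot: [0.718, 0.696, -0.004, 0.003]
wrist_force: [2.1, -14.9, -2.1]
finger_gap: 0.0248
gripper_force: 40.0
t: 48.12
ee_pos: [0.56, 0.3189, 0.4087]
tcp_rot: [0.717, 0.698, 0.003, 0.001]
wrist_force: [-0.1, -0.0, -0.3]
finger_gap: 0.0705
gripper_force: 0.0
```

```bash
python3 -m pendant '[[[0,-60,0,0],[0,-120,0,0],[0,-180,0,0],[0,-240,0,0],[0,-280,0,0],[0,-280,0,0],[0,-280,0,0]]]'
python3 - <<'E'
from m import *
P=camera_params('wrist');im,d=capture('wrist');uv,w=cloud(P,d);save('w22.png',im)
plate(w,C,.062)
q=w[(w[:,2]>.335)&(w[:,2]<.352)&(np.hypot(w[:,0]-.559,w[:,1]-.324)<.05)]; print('handle end',len(q),q.mean(0).round(4) if len(q) else '')
P=camera_params('scene');im,d=capture('scene');save('s3.png',im);uv,w=cloud(P,d,'scene')
q=w[(w[:,2]>.335)&(w[:,2]<.352)&(np.hypot(w[:,0]-.559,w[:,1]-.324)<.05)]; print('handle end',len(q),q.mean(0).round(4) if len(q) else '')
E
```

```text
t: 49.0
ee_pos: [0.5589, 0.0389, 0.4043]
tcp_rot: [0.717, 0.697, -0.0, -0.001]
wrist_force: [0.0, 0.1, 0.5]
finger_gap: 0.0704
gripper_force: 0.0
collar 858 0.0899 [0.5528 0.1018 0.0238]
disc 6970 0.0702 [0.5526 0.1018 0.066 ]
handle end 0 
handle end 117 [0.5657 0.3205 0.3424]
```

View pics/s3.png

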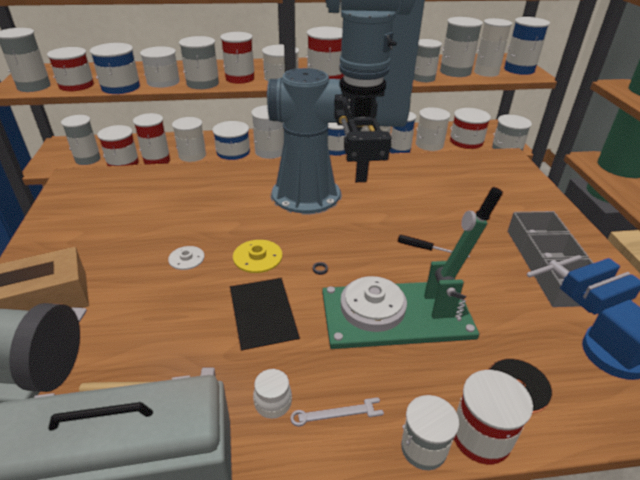

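The mat is empty, the plate sits flat on the clutch at (374,297), the lever is fully up at (492,200), and the arm touches nothing. I'll hand it in.

```bash
python3 -c "
from rig import *
print(finish_job())"
```

```text
the job is handed in; nothing more can be done
None
```

The clutch is assembled and handed in at about 49 s: all five buttons are home in pockets, the pressure plate is flat on the shoulder, and the lever went to its stop and back up; `finish_job` returned no verdict.

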